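# Charge the sliding parts tray and index it to the next lock hole

## Task

Tip the hinged steel cup by its crank handle until all four wooden pegs have dropped into the sliding tray, and swing the cup back fully upright. Then pull up the black knob of the lock plunger, slide the tray section from the hole it is locked in to the next hole, let the pin go fully home there, and finish while still holding the knob firmly, pin in the hole. Leave the other things on the bench where they are.

Things in the scene. Friction and masses are not known exactly. Their poses are not given: they have to be found in the camera images.
- feeder: Fixed plywood base board (165 x 420 x 12 mm) of the parts feeder; origin on the bench under the tray's centre as it stands at the start. +x from tray to cup, z up; the tray slides toward -y. Its steel index bar (32 mm wide, top 30 mm above the bench) has 11 mm lock holes at x = 0, y = -140, -190 and -240 mm; the tray starts locked in the first (-140).
- carriage (a joint): Travel of the sliding section (tray and tongue) along the feeder's -y, in m: 0 in the first hole (start), 0.050 in the next, 0.100 in the last; stops at -0.002 and 0.104. Slides with about 2 N of friction, about 1 mm play each way with the pin in a hole.
- tray_floor (a point): Centre of the inner floor of the sliding aluminium tray (open box 100 x 100 x 36 mm outside, 3 mm walls; the rim is 56 mm and this floor 23 mm above the bench). Axes as the feeder's.
- plunger (a joint): Lift of the spring lock plunger in m: 0 = pin fully home in a hole, stop at 0.018. The spring pushes it down with 3 to 5 N. The round-tipped 8 mm pin reaches 13 mm into the bar: lift it at least 14 mm before sliding. Standing on the bar between holes it reads about 0.013.
- lock_knob: Black knob of the plunger, 26 mm diameter, 22 mm high, on the tongue at the -y side of the tray, free all round; origin at the centre of its underside. It rises with the plunger and travels with the tray. Below it is only a 22 mm thick housing down to the tongue, 36 mm above the bench.
- knob_centre (a point): Centre of the black knob, 11 mm above its underside, 75 mm above the bench with the pin home: where to grip it from above.
- cup (a joint): Angle of the steel cup about its shaft in rad: 0 = upright on its stop (start), 2.25 = fully tipped toward the tray (stop). Friction 0.2 N m: it stays where it is left, also tipped.
- handle_grip (a point): Middle of the crank handle, a bare 12 mm steel rod along the feeder's y (free 34 mm toward the lever, 24 mm outward). It moves on a circle of radius 65 mm about the shaft (point cup_hinge): 45 degrees behind the top (toward the feeder's +x) with the cup upright, over the top, to 84 degrees beyond it (toward -x) fully tipped.
- cup_hinge (a point): Point on the axis of the cup's shaft in line with handle_grip, 85 mm above the bench; the axis lies along the feeder's y. The cup (74 mm over the rim, 83 mm high, rim 98 mm above the bench) stands with its own axis 44 mm toward the feeder's +x of the shaft and 124 mm toward -y of this point.
- peg_0: Wooden peg 1 of 4, 13 x 55 x 13 mm, its length along its own y; all four start standing on end in the cup. Origin at the centre of one long side face.
- peg_1: Wooden peg 2 of 4, 13 x 55 x 13 mm, its length along its own y; all four start standing on end in the cup. Origin at the centre of one long side face.
- peg_2: Wooden peg 3 of 4, 13 x 55 x 13 mm, its length along its own y; all four start standing on end in the cup. Origin at the centre of one long side face.
- peg_3: Wooden peg 4 of 4, 13 x 55 x 13 mm, its length along its own y; all four start standing on end in the cup. Origin at the centre of one long side face.
- wax_tin: Bystander: round olive-yellow tin, 67 mm diameter, 30 mm high; origin under its centre.
- jar_chalk: Bystander: small lidded glass jar, 60 mm diameter, 78 mm high; origin under its centre.
- sanding_block: Bystander: tan sanding block, 62 x 110 x 36 mm, lying on the bench; origin under its centre.

How it is judged:
By the outcome, as a careful person would: the job done as asked, in the order asked, and still so for the second after the job is handed in, while the arm keeps its last pose, push and grip.
It also fails if it takes over 56 s, if anything falls off the work surface, if the arm or the gripper's body presses on something with over 40 N, if the wrist force passes 120 N, or if a joint passes its speed limit or range.

## Robot

A 6-joint arm with a two-finger parallel gripper is mounted at the origin on a cart in front of the work surface, level with it; the furniture and walls round the work are solid. World frame = base frame: x ahead of the robot, y to its left, z up, the work surface at z = 0. Lengths are in m, angles in rad, forces in N, time in s.
With the tool pointing down it reaches from about 0.325 to 0.9 m from the base axis. Payload 6.1 kg.
Tool frame: the origin (TCP) lies on the centre line of the jaws, within the pads' length; the fingertips stand 19 mm ahead of it and the grasp point (between the pads) is the TCP (r.tip_reach is the z of the fingertips in the tool frame, in m); z points along the fingers, y is the line along which they close (so a half turn about z gives the same grasp; the last joint's range is limited). The gripper opens to 87 mm and grips with 3 to 60 N. Pads are 19 mm wide; open, the fingers measure 117 mm over their backs; the gripper's body (75 mm by 190 mm) begins 51 mm behind the grasp point.
Start: joints at [-1.391, 0.22, 1.526, -0, 1.395, -0.126], TCP at [0.188, -0.596, 0.242] pointing down, gripper open.
Joint ranges: [-2.98, 2.98], [-0.91, 2.08], [0.09, 2.57], [-1.24, 4.39], [0.2, 2.65], [-2.68, 2.68]. Speed limits (rad/s): [2.57, 2.57, 3.01, 3.14, 3.14, 3.14].

## Interface

Orientations are given as a 3x3 rotation matrix whose columns are the frame's x, y, z axes.
In Python, from rig import r gives the robot as it stands. The module is installed in compiled form; this text tells all that it offers.
- The arm moves only by the tool servo_tool, never from a script. Its argument "series" is a list of rows, each a list of 5 numbers: the shift along the world's x, y, z in cm, then the turn about the world's z in degrees, then the closure, from 0 (fully open) to 1 (shut). A call has 1 to 8 rows; each row shifts and turns the commanded pose from where the row before left it; what a row does not reach is not made up. A row lasts 1/8 s, in which the tool goes at most 62.5 mm and 10.7 degrees, less where a joint would pass 70% of its speed; a pose out of reach is approached as far as the arm can. A call with a gripper value outside its range is refused whole. The fingers move at their own pace and stop on an object; the grip force is fixed at half the most. Time passes only in rows, so rows that do not move let the fingers close. It gives the time, the measured TCP pose, the force, the opening and the grip force at its end, in the units of the state.
- r.sense(): the state, without advancing time (a new reading comes with each control period).
- r.capture(name): name is "scene" or "top" or "wrist"; returns (picture, depth): 420x560x3 uint8, red, green, blue; 420x560 float32, m along the optical axis (not along the pixel's ray), 0 where there is no reading.
- r.get_calibration(name): a dict with "fx", "fy", "cx", "cy" (pixels), "R" (3x3) and "t" (3): a world point X has camera coordinates R X + t; the wrist camera has in their place "mount" (4x4, takes a point from camera to tool coordinates, whose origin is the TCP and whose axes are the flange's). Camera axes: x right, y down, z forward; pixel columns grow to the right and rows downward; lengths in m; the calibration is good to about 2 mm. The wrist camera is an equidistant fisheye: a pixel r from the principal point sees the ray r / f radians off the axis. A picture is of the moment at which its call begins: read the wrist's pose just before it. get_calibration takes no time and is no camera call.
- r.sign_off(): hands the job in; it is judged then, once.
The state is a dict: "time": time; "joint_positions": joint angles; "qd": joint speeds; "tau": joint torques, N m; "tool_pos": TCP position; "tcp_rot": TCP orientation; "force": force on the tool from outside, world axes, zero at the start; "ft_torque": the same for the moment, N m; "opening": finger opening in m; "grip_force": force on a finger pad.
Only numpy, scipy, OpenCV 4.12 (cv2) and the standard library are available. Lean on these libraries where they do the work, as an engineer would, in place of code of your own. Each camera call takes 0.05 s, during which the arm holds its last target. There are 200 camera calls.

## Working session

There is one attempt and no reset: what is moved stays moved. The work goes in short steps, Python scripts to look and compute and a tool call to move; the robot and the scene stay as the last step left them, time stands still between calls to the robot, and variables do not carry over. Pictures are saved under pics/ and viewed, at most 11 in all, crops included, and the job is handed in when it is done.

Besides the shell and the picture viewer there is one more tool, called after "Call:" by a JSON object that holds its "method" and its "body", one argument or row to a line. servo_tool: Moves the arm, as the interface text tells. Its arguments: {"type":"object","properties":{"series":{"type":"array"}},"required":["series"]}

```bash
mkdir -p pics; cat > h.py <<'E'
from rig import r
import numpy as np, cv2
def snap(n,name):
    p,d=r.capture(n); cv2.imwrite(f'pics/{name}.png',p[:,:,::-1]); np.savez(f'pics/{name}.npz',p=p,d=d); return p,d
def cloud(n,d):
    c=r.get_calibration(n); v,u=np.indices(d.shape)
    P=np.stack([(u-c['cx'])/c['fx']*d,(v-c['cy'])/c['fy']*d,d],-1)
    W=(P-np.array(c['t']))@np.array(c['R']); W[d==0]=np.nan; return W
E
python3 - <<'E'
from h import *
for n in('scene','top'):
    p,d=snap(n,n+'0'); c=r.get_calibration(n); print(n,-np.array(c['R']).T@c['t'],np.array(c['R'])[2],c['fx'],(d>0).mean())
a=[cv2.imread(f'pics/{n}0.png') for n in('scene','top')]
print(r.sense())
E
```

```text
scene [0.26124244 0.61845058 0.7824352 ] [ 0.35271715 -0.70183224 -0.6188878 ] 422.760277896354 0.9150170068027211
top [ 0.40030761 -0.18853251  1.28492284] [ 0.20594841  0.01444215 -0.97845627] 424.82293414660194 0.9960416666666667
{'time': 0.1, 'joint_positions': array([-1.39109137e+00,  2.21122327e-01,  1.52752228e+00, -2.41168412e-05,
        1.39470669e+00, -1.26113901e-01]), 'qd': array([-0.00212845, -0.00176939, -0.00156746,  0.00016007, -0.00091442,
       -0.0017466 ]), 'tau': array([ 1.18135700e-03, -4.95942307e+01, -3.88519943e+01,  7.02510006e-02,
        5.15663729e-02, -5.60887725e-05]), 'tool_pos': array([ 0.1880549 , -0.595472  ,  0.24054854]), 'tcp_rot': array([[ 9.53599491e-01,  3.01077891e-01, -3.37699551e-04],
       [ 3.01078015e-01, -9.53597950e-01,  1.72607544e-03],
       [ 1.97653553e-04, -1.74765857e-03, -9.99998453e-01]]), 'force': array([0.18670233, 0.33187789, 0.17814539]), 'ft_torque': array([-0.01813258, -0.02221842, -0.00602689]), 'grip_force': 0.0, 'opening': 0.08698843324587335}
```

View pics/top0.png

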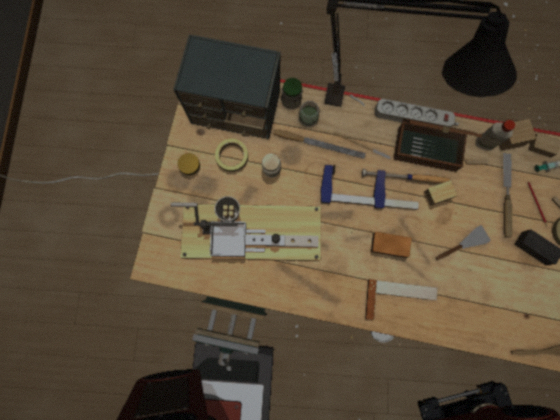

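View pics/scene0.png

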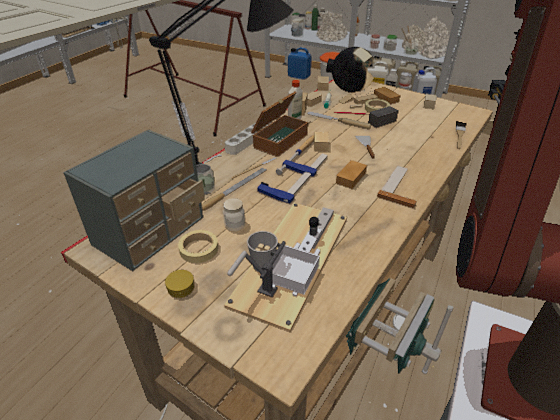

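The top view shows the yellow board at (182–322, 205–262), the tray at (228,240), the cup at (228,209), the knob at (276,238) and the handle rod near (184,205). Next I'll measure these.

```bash
cat > m.py <<'E'
from h import *
z=np.load('pics/top0.npz'); p,d=z['p'],z['d']; W=cloud('top',d)
hsv=cv2.cvtColor(p,cv2.COLOR_RGB2HSV)
print('board hsv',hsv[250,300],hsv[212,260],'bench',hsv[270,300],hsv[200,300])
for n,(u,v) in dict(knob=(276,238),tray=(228,240),handle=(184,205),bar=(300,240),cup=(228,209),board=(300,253),bench=(340,262)).items(): print(n,W[v,u].round(4))
# board rectangle by height 12 mm + yellow
m=(abs(W[...,2]-0.012)<0.005); m[:190]=0;m[280:]=0;m[:,:160]=0;m[:,340:]=0
hm=cv2.inRange(hsv,(22,60,90),(35,255,255)); print(hm.sum()//255)
cv2.imwrite('pics/mask.png',np.hstack([hm[150:300,130:360],(m*255).astype(np.uint8)[150:300,130:360]]))
big=cv2.resize(p[190:275,165:335,::-1],None,fx=4.6,fy=4.6,interpolation=cv2.INTER_CUBIC); cv2.imwrite('pics/crop.png',big)
def fit(z0,h,c): pass
for nm,lo,hi in(('rim',.050,.062),('bar',.026,.034),('knob',.08,.093)):
    mm=(W[...,2]>lo)&(W[...,2]<hi); mm[:200]=0;mm[265:]=0;mm[:,:180]=0;mm[:,325:]=0
    pts=W[mm][:,:2]; print(nm,len(pts),cv2.minAreaRect(pts.astype(np.float32)) if len(pts)>4 else '',np.median(pts,0))
E
python3 m.py
```

```text
board hsv [ 31  78 156] [ 24  98 149] bench [ 17 109 145] [ 18 105 146]
knob [ 0.5596 -0.1688  0.0871]
tray [ 0.5521 -0.0255  0.026 ]
handle [0.627  0.0899 0.1389]
bar [ 0.5658 -0.2392  0.0318]
cup [nan nan nan]
board [ 0.5289 -0.2421  0.0166]
bench [ 0.5118 -0.3646 -0.0015]
6494
rim 214 ((0.5517373085021973, -0.041156694293022156), (0.19463974237442017, 0.15765829384326935), 49.67019271850586) [ 0.57736934 -0.01897181]
bar 598 ((0.5977290272712708, -0.12015657126903534), (0.15068253874778748, 0.32866790890693665), 8.93446159362793) [ 0.56134791 -0.19795924]
knob 254 ((0.6101064682006836, -0.05842854082584381), (0.24884487688541412, 0.09771522134542465), 83.09940338134766) [ 0.58657287 -0.02098353]
```

View pics/crop.png

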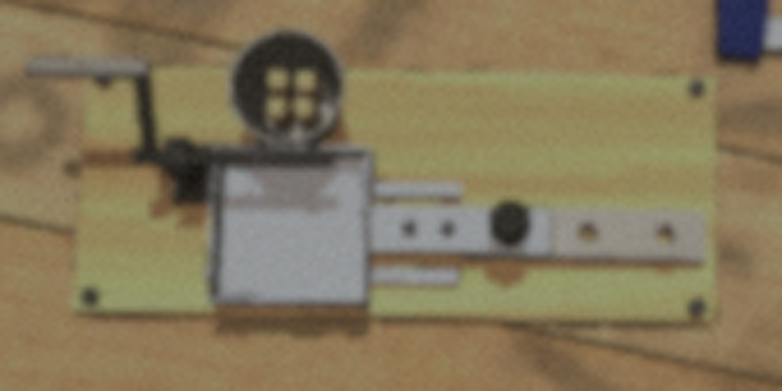

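The crop shows the handle rod from (28,68) to (145,68), the knob at (510,224), the bar holes at (588,230) and (667,231), the tray rim with corners near (212,150), (372,150), (368,303) and (214,303), and the cup rim centred at (287,87).

```bash
cat >> h.py <<'E'
def ray(n,u,v,z):
    c=r.get_calibration(n); R=np.array(c['R']); o=-R.T@c['t']
    d=R.T@np.array([(u-c['cx'])/c['fx'],(v-c['cy'])/c['fy'],1]); return o+d*(z-o[2])/d[2]
def cast(x,y,z,n='top'): return ray(n,165+(x+.5)/4.6-.5,190+(y+.5)/4.6-.5,z)
E
python3 - <<'E'
from h import *
z=np.load('pics/top0.npz'); p,d=z['p'],z['d']
hsv=cv2.cvtColor(p,cv2.COLOR_RGB2HSV)
hm=cv2.inRange(hsv,(22,60,90),(35,255,255)); hm[:195]=0;hm[270:]=0;hm[:,:175]=0;hm[:,330:]=0
hm=cv2.morphologyEx(hm,cv2.MORPH_OPEN,np.ones((3,3)))
v,u=np.nonzero(hm); W=np.array([ray('top',a,b,.012)[:2] for a,b in zip(u,v)],np.float32)
rc=cv2.minAreaRect(W); print('board',rc)
h1,h2=cast(588,230,.03),cast(667,231,.03); k=cast(510,224,.086)
print('holes',h1,h2,np.linalg.norm(h1-h2),'knob',k)
tr=np.array([cast(*q,.056) for q in((212,150),(372,150),(368,303),(214,303))]); print('tray',tr.mean(0),tr)
print('cup',cast(287,87,.098)); print('handle',cast(28,68,.131),cast(145,68,.131))
yd=h1-h2; th=np.arctan2(yd[1],yd[0])-np.pi/2; print('yaw from holes',np.degrees(th))
print('yaw handle',np.degrees(np.arctan2(*(cast(28,68,.131)-cast(145,68,.131))[1::-1])-np.pi/2))
print('yaw knob-h2',np.degrees(np.arctan2(*(k-h2)[1::-1])-np.pi/2))
s=np.load('pics/scene0.npz')['p']; cv2.imwrite('pics/sc.png',cv2.resize(s[195:335,215:360,::-1],None,fx=4,fy=4,interpolation=cv2.INTER_CUBIC))
E
```

```text
Traceback (most recent call last):
  File "h.py", line 10, in ray
    c=r.get_calibration(n); R=np.array(c['R']); o=-R.T@c['t']
ValueError: time passes only in moves, steps and waits
```

```bash
sed -i 's/^def ray/import functools\ncal=functools.lru_cache(None)(r.get_calibration)\ndef ray/; /^    c=r.get_calibration(n); R=/s/r.get_calibration/cal/' h.py
cat > m2.py <<'E'
from h import *
z=np.load('pics/top0.npz'); p,d=z['p'],z['d']
hsv=cv2.cvtColor(p,cv2.COLOR_RGB2HSV)
hm=cv2.inRange(hsv,(22,60,90),(35,255,255)); hm[:195]=0;hm[270:]=0;hm[:,:175]=0;hm[:,330:]=0
hm=cv2.morphologyEx(hm,cv2.MORPH_OPEN,np.ones((3,3)))
v,u=np.nonzero(hm); W=np.array([ray('top',a,b,.012)[:2] for a,b in zip(u,v)],np.float32)
rc=cv2.minAreaRect(W); print('board',rc)
h1,h2=cast(588,230,.03),cast(667,231,.03); k=cast(510,224,.086)
print('holes',h1,h2,np.linalg.norm(h1-h2),'knob',k)
tr=np.array([cast(*q,.056) for q in((212,150),(372,150),(368,303),(214,303))]); print('tray',tr.mean(0),tr)
print('cup',cast(287,87,.098)); print('handle',cast(28,68,.131),cast(145,68,.131))
yaw=lambda a: np.degrees(np.arctan2(a[1],a[0])-np.pi/2)
print('yaw',yaw(h1-h2),yaw(cast(28,68,.131)-cast(145,68,.131)),yaw(k-h2))
s=np.load('pics/scene0.npz')['p']; cv2.imwrite('pics/sc.png',cv2.resize(s[195:335,215:360,::-1],None,fx=4,fy=4,interpolation=cv2.INTER_CUBIC))
E
python3 m2.py
```

```text
board ((0.585671067237854, -0.08970005810260773), (0.16447249054908752, 0.4192969799041748), 2.799785852432251)
holes [ 0.56568011 -0.2168332   0.03      ] [ 0.56846059 -0.26774872  0.03      ] 0.05099138103800657 knob [ 0.5587799  -0.16731573  0.086     ]
tray [ 0.55226186 -0.02897679  0.056     ] [[ 0.59732428  0.0260857   0.056     ]
 [ 0.60418153 -0.07571512  0.056     ]
 [ 0.50701979 -0.08134033  0.056     ]
 [ 0.50052184  0.01506258  0.056     ]]
cup [ 0.63314454 -0.0236754   0.098     ]
handle [0.62782788 0.12894164 0.131     ] [0.6325768  0.05841481 0.131     ]
yaw 3.125800818521235 3.852195290418272 5.505702150124309
```

View pics/sc.png

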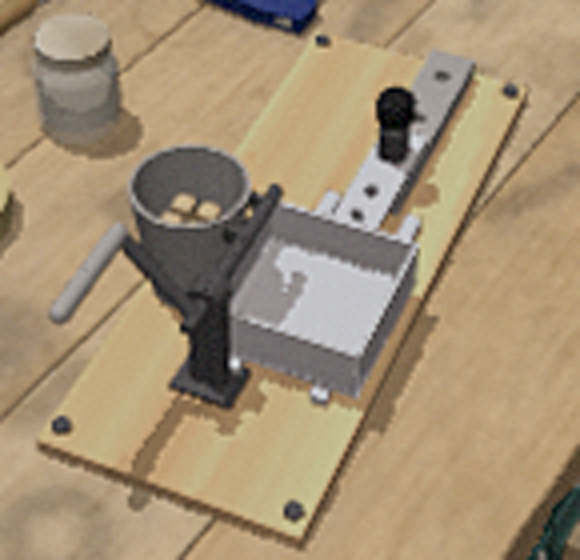

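The scene crop confirms it: the crank handle sits on the side away from the knob, the cup is upright with the pegs in it, and the knob is on the tongue. The feeder yaw is about 3° and handle_grip is about (0.629, 0.099, 0.131). I'll check clearance near the cabinet, then move.

```bash
python3 - <<'E'
from h import *
for n in('top','scene'):
    d=np.load(f'pics/{n}0.npz')['d']; W=cloud(n,d)
    m=(W[...,2]>.15)&(W[...,0]>.3)&(W[...,0]<.9)&(W[...,1]>-.4)&(W[...,1]<.5)&(W[...,2]<.8)
    P=W[m]; print(n,len(P)); 
    for y in np.arange(-.4,.5,.1):
        q=P[(P[:,1]>y)&(P[:,1]<y+.1)]
        if len(q)>5: print(round(y,1),np.percentile(q[:,0],1).round(3),q[:,2].max().round(2))
E
```

```text
top 621
-0.2 0.884 0.24
-0.1 0.865 0.24
-0.0 0.875 0.2
scene 1070
-0.2 0.882 0.24
-0.1 0.878 0.24
-0.0 0.894 0.23
```

Call:
{"method": "servo_tool", "body": {
  "series": [
    [1.6, 2.5, 0, 2.7, 0],
    [3.15, 4.96, 0, 5.4, 0],
    [3.15, 4.96, 0, 5.4, 0],
    [3.15, 4.96, 0, 5.4, 0],
    [3.15, 4.96, 0, 5.4, 0],
    [3.15, 4.96, 0, 5.4, 0],
    [3.15, 4.96, 0, 5.4, 0],
    [3.15, 4.96, 0, 5.4, 0]
  ]
}}

```text
time: 1.1
tool_pos: [0.4252, -0.222, 0.2414]
tcp_rot: [[0.527, 0.85, 0.0], [0.85, -0.527, 0.0], [0.0, 0.0, -1.0]]
force: [0.3, -0.4, -0.1]
opening: 0.0868
grip_force: 0.0
```

Call:
{"method": "servo_tool", "body": {
  "series": [
    [3.1, 4.9, 0, 5.4, 0],
    [3.1, 4.9, 0, 5.4, 0],
    [3.1, 4.9, 0, 5.4, 0],
    [3.1, 4.9, 0, 5.4, 0],
    [3.1, 4.9, 0, 5.4, 0],
    [3.1, 4.9, 0, 5.4, 0],
    [1.85, 2.8, 0, 2.4, 0],
    [0, 0, 0, 0, 0]
  ]
}}

```text
time: 2.1
tool_pos: [0.6294, 0.1004, 0.2404]
tcp_rot: [[-0.052, 0.999, -0.001], [0.999, 0.052, 0.0], [0.0, -0.001, -1.0]]
force: [0.3, 0.2, 0.0]
opening: 0.0869
grip_force: 0.0
```

```bash
python3 - <<'E'
from h import *
s=r.sense(); print(s['tool_pos'],s['tcp_rot'].round(3))
p,d=snap('wrist','w1'); c=cal('wrist'); print(c); np.savez('pics/w1pose.npz',t=s['tool_pos'],R=s['tcp_rot'])
snap('top','t1')
E
```

```text
[0.62935742 0.100385   0.240439  ] [[-0.052  0.999 -0.001]
 [ 0.999  0.052  0.   ]
 [ 0.    -0.001 -1.   ]]
{'fx': 325.19226210127806, 'fy': 325.19226210127806, 'cx': 274.98307739461404, 'cy': 209.40218630134035, 'mount': array([[-4.59670100e-04, -9.65213536e-01, -2.61462462e-01,
         7.05444284e-02],
       [ 9.99999865e-01, -5.06931502e-04,  1.13313053e-04,
         7.25267684e-04],
       [-2.41914851e-04, -2.61462374e-01,  9.65213639e-01,
        -1.43063215e-01],
       [ 0.00000000e+00,  0.00000000e+00,  0.00000000e+00,
         1.00000000e+00]])}
```

View pics/w1.png

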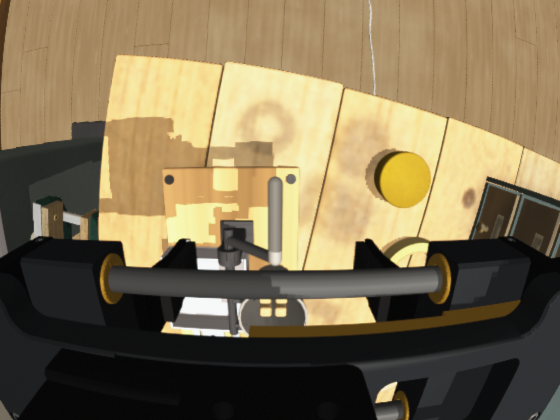

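The wrist view shows the rod centreline at column ~275, from its outer end (275,178) to the lever joint at about (273,265), centred between the fingers.

```bash
cat >> h.py <<'E'
def wray(u,v,z,t,R):
    c=cal('wrist'); M=np.array(c['mount']); a=np.array([u-c['cx'],v-c['cy']])/c['fx']; th=np.linalg.norm(a)
    d=np.array([*(a/max(th,1e-9)*np.sin(th)),np.cos(th)]); d=R@(M[:3,:3]@d); o=t+R@M[:3,3]; return o+d*(z-o[2])/d[2]
E
python3 - <<'E'
from h import *
z=np.load('pics/w1pose.npz'); t,R=z['t'],z['R']
a,b=wray(275.5,178,.131,t,R),wray(273.5,262,.131,t,R); print(a,b,'yaw',np.degrees(np.arctan2(-(a-b)[0],(a-b)[1])))
print('cup',wray(273,318,.098,t,R))
d=np.load('pics/w1.npz')['d']; print(d[190:260:10,275]); p=np.load('pics/w1.npz')['p']
print(p[220,262:290].mean(1).round(), p[195,262:290].mean(1).round())
E
```

```text
[0.62892265 0.12816324 0.131     ] [0.63099266 0.05632966 0.131     ] yaw 1.6506212535923481
cup [ 0.63430376 -0.02359748  0.098     ]
[0.2500457  0.25290883 0.25626242 0.25806347 0.26003996 0.2624055
 0.2665471 ]
[217. 218. 219. 220. 219. 195. 133. 116. 126. 136. 143. 149. 155. 155.
 151. 146. 139. 129. 119. 114. 168. 207. 215. 215. 216. 216. 216. 215.] [163. 165. 166. 168. 166. 143. 112. 114. 126. 136. 142. 149. 155. 158.
 153. 146. 139. 132. 121. 114. 148. 198. 214. 216. 216. 217. 217. 217.]
```

Call:
{"method": "servo_tool", "body": {
  "series": [
    [0, 0, -2, 0, 0],
    [0, 0, -3.5, 0, 0],
    [0, 0, -3.5, 0, 0.3],
    [0, 0, -1.95, 0, 0.6],
    [0, 0, 0, 0, 1],
    [0, 0, 0, 0, 1],
    [0, 0, 0, 0, 1],
    [0, 0, 0, 0, 1]
  ]
}}

```text
time: 3.2
tool_pos: [0.6299, 0.0983, 0.1334]
tcp_rot: [[-0.049, 0.999, 0.002], [0.999, 0.049, 0.0], [-0.0, 0.002, -1.0]]
force: [0.2, -0.3, 0.1]
opening: 0.0349
grip_force: 0.0
```

Call:
{"method": "servo_tool", "body": {
  "series": [
    [0, 0, 0, 0, 1],
    [0, 0, 0, 0, 1],
    [0, 0, 0, 0, 1],
    [0, 0, 0, 0, 1],
    [0, 0, 0, 0, 1]
  ]
}}

```text
time: 3.82
tool_pos: [0.6293, 0.0983, 0.1321]
tcp_rot: [[-0.049, 0.999, 0.0], [0.999, 0.049, 0.0], [0.0, 0.0, -1.0]]
force: [-0.1, -0.1, 0.6]
opening: 0.0111
grip_force: 30.0
```

```bash
python3 - <<'E'
import numpy as np
a=np.radians(np.append(np.arange(45,-84,-6),[-84]));c,s=np.cos(np.radians(3)),np.sin(np.radians(3))
P=6.5*np.stack([c*np.sin(a),s*np.sin(a),np.cos(a)],1); print(np.c_[np.degrees(a[1:]),np.diff(P,axis=0)].round(2).tolist())
E
```

```text
[[39.0, -0.5, -0.03, 0.46], [33.0, -0.55, -0.03, 0.4], [27.0, -0.59, -0.03, 0.34], [21.0, -0.62, -0.03, 0.28], [15.0, -0.65, -0.03, 0.21], [9.0, -0.66, -0.03, 0.14], [3.0, -0.68, -0.04, 0.07], [-3.0, -0.68, -0.04, 0.0], [-9.0, -0.68, -0.04, -0.07], [-15.0, -0.66, -0.03, -0.14], [-21.0, -0.65, -0.03, -0.21], [-27.0, -0.62, -0.03, -0.28], [-33.0, -0.59, -0.03, -0.34], [-39.0, -0.55, -0.03, -0.4], [-45.0, -0.5, -0.03, -0.46], [-51.0, -0.45, -0.02, -0.51], [-57.0, -0.4, -0.02, -0.55], [-63.0, -0.34, -0.02, -0.59], [-69.0, -0.28, -0.01, -0.62], [-75.0, -0.21, -0.01, -0.65], [-81.0, -0.14, -0.01, -0.67], [-84.0, -0.04, -0.0, -0.34]]
```

Call:
{"method": "servo_tool", "body": {
  "series": [
    [-0.5, -0.03, 0.46, 0, 1],
    [-0.55, -0.03, 0.4, 0, 1],
    [-0.59, -0.03, 0.34, 0, 1],
    [-0.62, -0.03, 0.28, 0, 1],
    [-0.65, -0.03, 0.21, 0, 1],
    [-0.66, -0.03, 0.14, 0, 1],
    [-0.68, -0.04, 0.07, 0, 1],
    [-0.68, -0.04, 0, 0, 1]
  ]
}}

```text
time: 4.82
tool_pos: [0.5846, 0.0961, 0.155]
tcp_rot: [[-0.049, 0.999, 0.013], [0.999, 0.049, 0.001], [0.001, 0.013, -1.0]]
force: [9.2, 2.5, 8.0]
opening: 0.0108
grip_force: 30.0
```

Call:
{"method": "servo_tool", "body": {
  "series": [
    [-0.68, -0.04, -0.07, 0, 1],
    [-0.66, -0.03, -0.14, 0, 1],
    [-0.65, -0.03, -0.21, 0, 1],
    [-0.62, -0.03, -0.28, 0, 1],
    [-0.59, -0.03, -0.34, 0, 1],
    [-0.55, -0.03, -0.4, 0, 1],
    [-0.5, -0.03, -0.46, 0, 1]
  ]
}}

```text
time: 5.7
tool_pos: [0.5408, 0.0939, 0.1354]
tcp_rot: [[-0.049, 0.999, 0.009], [0.999, 0.049, 0.001], [0.001, 0.009, -1.0]]
force: [4.9, 1.7, 6.8]
opening: 0.0111
grip_force: 30.0
```

Call:
{"method": "servo_tool", "body": {
  "series": [
    [-0.45, -0.02, -0.51, 0, 1],
    [-0.4, -0.02, -0.55, 0, 1],
    [-0.34, -0.02, -0.59, 0, 1],
    [-0.28, -0.01, -0.62, 0, 1],
    [-0.21, -0.01, -0.65, 0, 1],
    [-0.14, -0.01, -0.67, 0, 1],
    [-0.04, 0, -0.34, 0, 1],
    [0, 0, 0, 0, 1]
  ]
}}

```text
time: 6.7
tool_pos: [0.5195, 0.0928, 0.0936]
tcp_rot: [[-0.049, 0.999, 0.002], [0.999, 0.049, 0.001], [0.001, 0.002, -1.0]]
force: [0.9, 1.6, 2.0]
opening: 0.0106
grip_force: 30.0
```

```bash
python3 - <<'E'
from h import *
p,_=snap('top','t2'); q,_=snap('scene','s2'); print(r.sense()['tool_pos'],r.sense()['force'])
a=cv2.resize(p[180:275,165:335],(800,447)[:2],interpolation=cv2.INTER_CUBIC)[:, :400]
b=cv2.resize(q[195:335,215:360],(400,386),interpolation=cv2.INTER_CUBIC)
c=np.zeros((447,800,3),np.uint8); c[:,:400]=a; c[:386,400:]=b; cv2.imwrite('pics/c2.png',c[:,:,::-1])
E
```

```text
[0.51946619 0.09283914 0.09353675] [1.33847728 2.61332419 3.84506468]
```

View pics/c2.png

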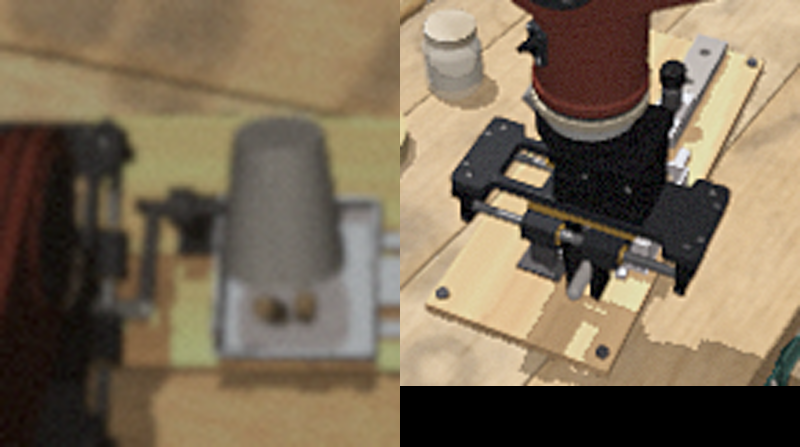

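The picture shows the cup tipped over the tray. Two peg ends are visible just below the rim at about (265,310) and (302,310), and the pegs may still lean in the cup. I'll press to the stop and wait.

Call:
{"method": "servo_tool", "body": {
  "series": [
    [0, 0, -0.3, 0, 1],
    [0, 0, -0.2, 0, 1],
    [0, 0, 0, 0, 1],
    [0, 0, 0, 0, 1],
    [0, 0, 0, 0, 1],
    [0, 0, 0, 0, 1]
  ]
}}

```text
time: 7.55
tool_pos: [0.5189, 0.0928, 0.0886]
tcp_rot: [[-0.049, 0.999, 0.0], [0.999, 0.049, 0.0], [0.0, 0.0, -1.0]]
force: [-1.7, 2.4, 9.0]
opening: 0.0108
grip_force: 29.4
```

```bash
cat > c.py <<'E'
from h import *
import sys
n=sys.argv[1]
p,d=snap('top','t'+n); print(r.sense()['tool_pos'],r.sense()['force'])
cv2.imwrite(f'pics/c{n}.png',cv2.resize(p[195:270,170:290],(800,500),interpolation=cv2.INTER_CUBIC)[:,:,::-1])
E
python3 c.py 3; python3 - <<'E'
from h import *
W=cloud('top',np.load('pics/t3.npz')['d']); print((W[238:256:2,212:246:2,2]*1000).round())
E
```

```text
[0.51889265 0.09280253 0.08860612] [-2.39964427  3.81287265  8.89199751]
[[128. 139. 139. 144. 146. 150. 146. 148. 146. 143. 139. 135. 120.  22.
   24.  24.  58.]
 [ 29. 129. 140. 144. 140. 143. 146. 144. 146. 142. 133. 130.  23.  22.
   23.  21.  58.]
 [ 30.  23. 139. 141. 140. 147. 141. 138. 141. 137.  39.  23.  29.  16.
   25.  25.  54.]
 [ 28.  23.  23.  20.  24.  25.  25.  31.  23.  26.  25.  23.  28.  23.
   26.  22.  49.]
 [ 24.  22.  22.  19.  25.  24.  34.  26.  32.  32.  25.  26.  23.  22.
   25.  20.  46.]
 [ 27.  26.  27.  23.  22.  52.  50.  24.  54.  47.  24.  20.  29.  23.
   25.  19.  42.]
 [ 21.  21.  24.  26.  67.  65.  53.  20.  62.  62.  21.  23.  21.  25.
   21.  24.  41.]
 [ 22.  24.  25.  78.  77.  70.  46.  30.  77.  77.  25.  25.  21.  23.
   24.  24.  40.]
 [ 26.  23.  28.  74.  75.  67.  22.  25.  78.  76.  26.  22.  25.  27.
   25.  20.  39.]]
```

View pics/c3.png

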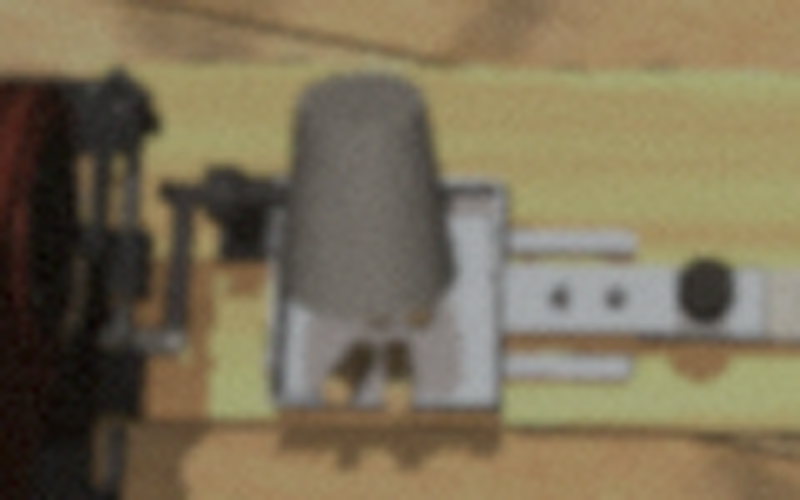

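Two pegs stand upright against the tray's −x wall at (340,385) and (398,390). The other two are hidden by the cup. I'll shake the cup a few times against its stop to make sure it's empty.

Call:
{"method": "servo_tool", "body": {
  "series": [
    [0.25, 0, 1.4, 0, 1],
    [-0.25, 0, -1.4, 0, 1],
    [0.25, 0, 1.4, 0, 1],
    [-0.25, 0, -1.4, 0, 1],
    [0, 0, 0, 0, 1],
    [0, 0, 0, 0, 1],
    [0, 0, 0, 0, 1],
    [0, 0, 0, 0, 1]
  ]
}}

```text
time: 8.6
tool_pos: [0.519, 0.0925, 0.0876]
tcp_rot: [[-0.049, 0.999, 0.001], [0.999, 0.049, 0.0], [0.0, 0.001, -1.0]]
force: [4.7, 2.5, -2.4]
opening: 0.0101
grip_force: 29.9
```

```bash
python3 c.py 4
```

```text
[0.51905845 0.09248818 0.08756609] [ 4.57991872  2.41218882 -2.07341974]
```

View pics/c4.png

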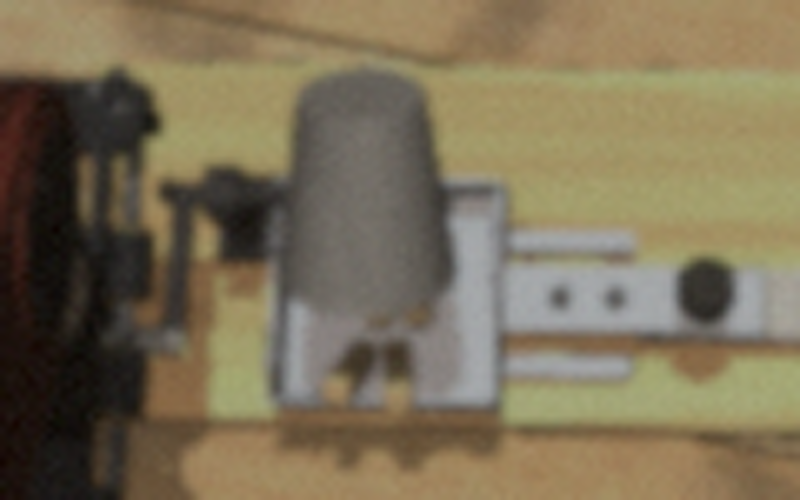

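Call:
{"method": "servo_tool", "body": {
  "series": [
    [0.04, 0, 0.7, 0, 1],
    [0.14, 0.01, 0.77, 0, 1],
    [0.21, 0.01, 0.65, 0, 1],
    [0.28, 0.01, 0.62, 0, 1],
    [0.34, 0.02, 0.59, 0, 1],
    [0.4, 0.02, 0.55, 0, 1],
    [0.45, 0.02, 0.51, 0, 1],
    [0.5, 0.03, 0.46, 0, 1]
  ]
}}

```text
time: 9.65
tool_pos: [0.544, 0.0934, 0.1297]
tcp_rot: [[-0.048, 0.999, 0.003], [0.999, 0.048, 0.0], [0.0, 0.003, -1.0]]
force: [34.7, 3.3, -55.8]
opening: 0.0093
grip_force: 33.3
```

Call:
{"method": "servo_tool", "body": {
  "series": [
    [0.55, 0.03, 0.4, 0, 1],
    [0.59, 0.03, 0.34, 0, 1],
    [0.62, 0.03, 0.28, 0, 1],
    [0.65, 0.03, 0.21, 0, 1],
    [0.66, 0.03, 0.14, 0, 1],
    [0.68, 0.04, 0.07, 0, 1],
    [0.68, 0.04, 0, 0, 1],
    [0.68, 0.04, -0.07, 0, 1]
  ]
}}

```text
time: 10.65
tool_pos: [0.5899, 0.0958, 0.1462]
tcp_rot: [[-0.049, 0.999, -0.01], [0.999, 0.049, -0.001], [-0.001, -0.01, -1.0]]
force: [-6.0, -2.1, -24.7]
opening: 0.0103
grip_force: 31.7
```

Call:
{"method": "servo_tool", "body": {
  "series": [
    [0.66, 0.03, -0.14, 0, 1],
    [0.65, 0.03, -0.21, 0, 1],
    [0.62, 0.03, -0.28, 0, 1],
    [0.59, 0.03, -0.34, 0, 1],
    [0.55, 0.03, -0.4, 0, 1],
    [0.5, 0.03, -0.46, 0, 1],
    [0.2, 0, -0.2, 0, 1],
    [0, 0, 0, 0, 1]
  ]
}}

```text
time: 11.65
tool_pos: [0.6295, 0.0978, 0.131]
tcp_rot: [[-0.049, 0.999, -0.005], [0.999, 0.049, -0.001], [-0.001, -0.005, -1.0]]
force: [-12.5, -2.1, -4.3]
opening: 0.011
grip_force: 30.0
```

```bash
python3 c.py 5
```

```text
[0.62954246 0.09780645 0.13101018] [-12.89159868  -1.60993099  -4.64926552]
```

View pics/c5.png

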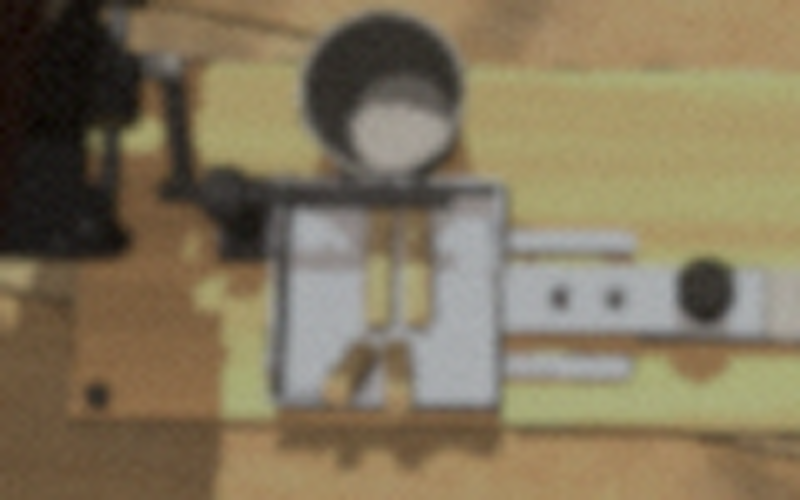

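All four pegs are in the tray, two lying and two leaning on the wall, and the cup is empty and upright against its stop. I'll release the handle, rise, and go to the knob.

Call:
{"method": "servo_tool", "body": {
  "series": [
    [-0.15, 0, 0.1, 0, 0.5],
    [0, 0, 0, 0, 0.3],
    [0, 0, 0, 0, 0],
    [0, 0, 0, 0, 0],
    [0, 0, 0, 0, 0],
    [0, 0, 3, 0, 0],
    [0, 0, 4.5, 0, 0],
    [0, 0, 3.5, 0, 0]
  ]
}}

```text
time: 12.7
tool_pos: [0.63, 0.0982, 0.2425]
tcp_rot: [[-0.049, 0.999, 0.001], [0.999, 0.049, 0.0], [-0.0, 0.001, -1.0]]
force: [-0.2, 0.2, -0.2]
opening: 0.0824
grip_force: 0.0
```

Call:
{"method": "servo_tool", "body": {
  "series": [
    [-0.7, -2.6, 0, 0, 0],
    [-1.4, -5, 0, 0, 0],
    [-1.4, -5.3, 0, 0, 0],
    [-1.4, -5.3, 0, 0, 0],
    [-1.4, -5.3, 0, 0, 0],
    [-0.7, -3, 0, 0, 0],
    [0, 0, 0, 0, 0],
    [0, 0, 0, 0, 0]
  ]
}}

```text
time: 13.7
tool_pos: [0.5598, -0.1663, 0.2406]
tcp_rot: [[-0.049, 0.999, 0.0], [0.999, 0.049, 0.001], [0.001, 0.0, -1.0]]
force: [-0.5, -0.5, 0.1]
opening: 0.0867
grip_force: 0.0
```

```bash
python3 - <<'E'
from h import *
s=r.sense(); t,R=s['tool_pos'],s['tcp_rot']; print(t,R.round(3)); p,d=snap('wrist','w6'); q,_=snap('top','t6'); np.savez('pics/w6p.npz',t=t,R=R)
g=p.max(2); 
cv2.imwrite('pics/c6.png',np.vstack([p[130:310,150:400],cv2.resize(q[195:270,170:290],(250,156))])[:,:,::-1])
E
```

```text
[ 0.55977568 -0.1662937   0.24057205] [[-0.049  0.999  0.   ]
 [ 0.999  0.049  0.001]
 [ 0.001  0.    -1.   ]]
```

View pics/c6.png

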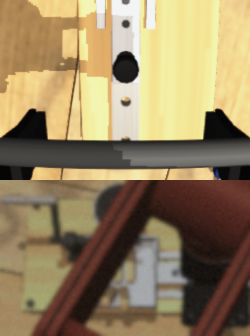

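The wrist crop shows the knob top at about (275,195) full-frame, and the top view still shows the cup upright.

```bash
python3 - <<'E'
from h import *
z=np.load('pics/w6p.npz'); t,R=z['t'],z['R']; p=np.load('pics/w6.npz')['p']
m=(p.max(2)<60).astype(np.uint8); m[:170]=0;m[250:]=0;m[:,:230]=0;m[:,320:]=0
n,l,st,ce=cv2.connectedComponentsWithStats(m); i=1+st[1:,4].argmax(); print(st[i],ce[i])
x,y,w,h,_=st[i]
print('top edge/bottom edge',wray(x+w/2-.5,y,.086,t,R),wray(x+w/2-.5,y+h,.086,t,R),wray(x+w/2-.5,y+h-w/2,.086,t,R))
for k in (y+5,y+10,y+15,y+20,y+25): c=np.nonzero(m[k])[0]; print(k,c.min(),c.max())
print(wray(275,231,.036,t,R), wray(275,153,.036,t,R))
E
```

```text
[263 182  25  31 592] [275.15033784 197.23310811]
top edge/bottom edge [ 0.55977251 -0.14988344  0.086     ] [ 0.56122601 -0.17977008  0.086     ] [ 0.56063207 -0.16755784  0.086     ]
187 267 283
192 265 286
197 263 287
202 263 287
207 266 285
[ 0.56295657 -0.21496333  0.036     ] [ 0.55869765 -0.1273908   0.036     ]
```

Call:
{"method": "servo_tool", "body": {
  "series": [
    [0.05, -0.07, -2, 0, 0],
    [0, 0, -4, 0, 0],
    [0, 0, -4.5, 0, 0],
    [0, 0, -4, 0, 0],
    [0, 0, -2.05, 0, 0.3],
    [0, 0, 0, 0, 0.6],
    [0, 0, 0, 0, 1],
    [0, 0, 0, 0, 1]
  ]
}}

```text
time: 14.8
tool_pos: [0.5616, -0.1681, 0.0772]
tcp_rot: [[-0.049, 0.999, 0.003], [0.999, 0.049, -0.001], [-0.002, 0.003, -1.0]]
force: [-0.1, -0.2, 0.2]
opening: 0.055
grip_force: 0.0
```

Call:
{"method": "servo_tool", "body": {
  "series": [
    [0, 0, 0, 0, 1],
    [0, 0, 0, 0, 1],
    [0, 0, 0, 0, 1],
    [0, 0, 0, 0, 1]
  ]
}}

```text
time: 15.3
tool_pos: [0.5603, -0.1676, 0.0754]
tcp_rot: [[-0.049, 0.999, 0.0], [0.999, 0.049, -0.0], [-0.0, 0.0, -1.0]]
force: [-0.3, -0.1, 1.5]
opening: 0.0248
grip_force: 30.0
```

Call:
{"method": "servo_tool", "body": {
  "series": [
    [0, 0, 0.4, 0, 1],
    [0, 0, 0.6, 0, 1],
    [0, 0, 0.4, 0, 1],
    [0, 0, 0.2, 0, 1],
    [0, 0, 0, 0, 1],
    [0, 0, 0, 0, 1],
    [0, 0, 0, 0, 1]
  ]
}}

```text
time: 16.18
tool_pos: [0.5601, -0.1675, 0.091]
tcp_rot: [[-0.049, 0.999, -0.0], [0.999, 0.049, 0.0], [0.0, -0.0, -1.0]]
force: [3.0, -1.1, -4.7]
opening: 0.0248
grip_force: 30.0
```

Call:
{"method": "servo_tool", "body": {
  "series": [
    [0.01, -0.2, 0, 0, 1],
    [0.03, -0.5, 0, 0, 1],
    [0.04, -0.8, 0, 0, 1],
    [0.05, -1, 0, 0, 1],
    [0.05, -1, 0, 0, 1],
    [0.04, -0.8, 0, 0, 1],
    [0.03, -0.5, 0, 0, 1],
    [0.01, -0.2, 0, 0, 1]
  ]
}}

```text
time: 17.18
tool_pos: [0.5626, -0.2179, 0.0911]
tcp_rot: [[-0.049, 0.999, -0.0], [0.999, 0.049, 0.0], [0.0, -0.0, -1.0]]
force: [2.9, 1.9, -5.2]
opening: 0.0248
grip_force: 30.0
```

Call:
{"method": "servo_tool", "body": {
  "series": [
    [0, 0, 0, 0, 1],
    [0, 0, 0, 0, 1],
    [0, 0, 0, 0, 1]
  ]
}}

```text
time: 17.55
tool_pos: [0.5627, -0.2179, 0.0913]
tcp_rot: [[-0.049, 0.999, -0.0], [0.999, 0.049, -0.001], [-0.001, -0.0, -1.0]]
force: [1.0, -1.6, -5.6]
opening: 0.0246
grip_force: 30.0
```

Travel is about 50.4 mm with the pin still lifted. Now I'll lower it.

Call:
{"method": "servo_tool", "body": {
  "series": [
    [0, 0, -0.3, 0, 1],
    [0, 0, -0.4, 0, 1],
    [0, 0, -0.4, 0, 1],
    [0, 0, -0.3, 0, 1],
    [0, 0, -0.2, 0, 1],
    [0, 0, 0, 0, 1],
    [0, 0, 0, 0, 1],
    [0, 0, 0, 0, 1]
  ]
}}

```text
time: 18.55
tool_pos: [0.5627, -0.2175, 0.0754]
tcp_rot: [[-0.049, 0.999, 0.0], [0.999, 0.049, -0.0], [-0.0, -0.0, -1.0]]
force: [-1.8, -1.7, 0.8]
opening: 0.0246
grip_force: 30.0
```

Call:
{"method": "servo_tool", "body": {
  "series": [
    [0, 0, -0.1, 0, 1],
    [0, 0, -0.05, 0, 1],
    [0, 0, 0, 0, 1],
    [0, 0, 0, 0, 1],
    [0, 0, 0, 0, 1]
  ]
}}

```text
time: 19.18
tool_pos: [0.5629, -0.2176, 0.0752]
tcp_rot: [[-0.049, 0.999, 0.0], [0.999, 0.049, -0.0], [-0.0, 0.0, -1.0]]
force: [-5.3, 1.2, 9.3]
opening: 0.0244
grip_force: 30.0
```

```bash
python3 - <<'E'
from h import *
print(r.sense()['force'],r.sense()['tool_pos'])
q,_=snap('scene','s7'); p,_=snap('top','t7')
a=cv2.resize(q[190:340,200:370],(500,441),interpolation=cv2.INTER_CUBIC); b=cv2.resize(p[195:270,170:290],(300,188))
c=np.zeros((441,800,3),np.uint8); c[:,:500]=a; c[:188,500:]=b; cv2.imwrite('pics/c7.png',c[:,:,::-1])
E
```

```text
[-5.33233894  1.15336392  9.31792159] [ 0.56291932 -0.21764961  0.07522296]
```

View pics/c7.png

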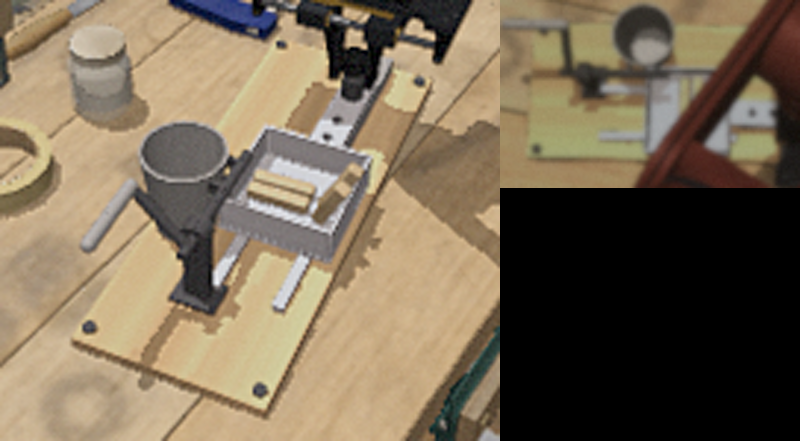

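The tray has moved one hole along with the four pegs in it, and the cup is upright. Pressing down meets a hard stop at the same knob height as at the start (0.0752 vs 0.0754 m), so the pin is home, and the grip is still 30 N.

```bash
python3 -c "
from rig import r
print(r.sign_off())"
```

```text
the job is handed in; nothing more can be done
None
```

I handed the job in at about 19 s: all four pegs are in the tray, the cup is back upright, and the tray is one hole along with the pin fully home and the knob still gripped at 30 N.

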